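# Uncap a microscope lamp without pulling out its filter cell

### The arm

A 6-joint arm with a two-finger parallel gripper is mounted at the origin on the work surface. World frame = base frame: x ahead of the robot, y to its left, z up, the work surface at z = 0. Lengths are in m, angles in rad, forces in N, time in s.
With the tool pointing down it reaches from about 0.3 to 0.875 m from the base axis. Payload 6.4 kg.
Tool frame: the origin (TCP) lies midway between the tips of the shut fingers; the grasp point (between the pads) lies 19 mm behind it; z points along the fingers, y is the line along which they close (so a half turn about z gives the same grasp; the last joint's range is limited). The gripper opens to 85 mm and grips with 20 to 120 N. Pads are 22 mm wide; open, the fingers measure 114 mm over their backs; the gripper's body (76 mm by 85 mm) begins 54 mm behind the grasp point. The pads swing forward as they close: fully open they stand 13 mm farther back than shut.
Start: joints at [0.999, 0.181, 1.607, -0, 1.354, -0.206], TCP at [0.206, 0.537, 0.195] pointing down, gripper open.
Joint ranges: [-2.99, 2.99], [-0.89, 2.07], [0.3, 2.58], [-1.14, 4.28], [0, 2.63], [-3.12, 3.12]. Speed limits (rad/s): [2.57, 2.57, 3.01, 3.14, 3.14, 3.14].

### API

Orientations are given as a unit quaternion [w, x, y, z].
In Python, from bench import ctrl gives the robot as it stands. The module is installed in compiled form; this text tells all that it offers.
- The arm moves only by the tool move_arm, never from a script. Its argument "plan" is one flat list of numbers, 6 for each row, row after row: the shift along the world's x, y, z in units of 50 mm (1.0 is 50 mm), then the turn, a rotation vector about the world's x, y, z in rad. A call has 1 to 10 rows; each row is the pose to reach, as a shift and turn from the pose commanded when the call began; what a row does not reach only later rows make up. A row lasts 1/8 s, in which the tool goes at most 62.5 mm and 10.7 degrees, less where a joint would pass 70% of its speed; a pose out of reach is approached as far as the arm can. A call with a gripper value outside its range is refused whole. "grip" is the finger opening in mm, from 0 to 85.4, set as the call begins (left out, the last holds). The fingers move at their own pace and stop on an object; the grip force is fixed at half the most. Time passes only in rows, so rows that repeat a pose let the fingers close. It gives the time, the measured TCP pose, the force, the opening and the grip force at its end, in the units of the state.
- ctrl.get_obs(): the state, without advancing time (a new reading comes with each control period).
- ctrl.camera(name): name is "scene" or "top"; returns a dict with "pixels" (384x512x3 uint8, red, green, blue), "fx", "fy", "cx", "cy" (pixels), "origin" and "attitude" of the camera in the world. Camera axes: x right, y down, z forward; pixel columns grow to the right and rows downward; lengths in m; the calibration is good to about 2 mm. A picture is of the moment at which its call begins. There is no depth.
- ctrl.hand_in(): hands the job in; it is judged then, once.
The state is a dict: "time_s": time; "q": joint angles; "dq": joint speeds; "joint_efforts": joint torques, N m; "eef_pos": TCP position; "eef_rot": TCP orientation; "wrist_force": force on the tool from outside, world axes, zero at the start; "torque": the same for the moment, N m; "opening": opening from 0.0 (shut) to 1.0 (fully open); "grasp_force": force on a finger pad.
Only numpy, scipy, OpenCV 4.12 (cv2) and the standard library are available. Lean on these libraries where they do the work, as an engineer would, in place of code of your own. Each camera call takes 0.05 s, during which the arm holds its last target. There are 200 camera calls.

### The job

The red dust cap on the microscope lamp is stuck on the loose filter cell underneath it, so first push the cap's tab clockwise (seen from above) until you feel the cell stop in its bayonet collar, without forcing it. Then lift the cap straight off, leaving the filter cell seated in the lamp, and set the cap down gently, upright on the middle of the blue mat. Leave the slide box, the wash bottle and the lens canister where they stand.

Things in the scene. Friction and masses are not known exactly. Their poses are not given: they have to be found in the camera images.
- lamp: Cream lamp box fixed to the bench, 160 (x) x 120 (y) x 50 mm high. Origin: centre of its underside. A steel bayonet collar, 84 mm across, 20 mm high, stands mid-top. Inside, two opposite lips with stops catch the cell's ears when the cell is turned clockwise. The collar is clamped at any angle, so the stop cannot be read from the lamp.
- cell: Filter cell, the inner part: aluminium cylinder, blue top, 52 mm across, 44 high, 0.14 kg, loose on the lamp's top inside the collar, hidden by the cap. Origin: centre of its underside; z up, x along its two ears. Turned clockwise 35 to 135 degrees its ears meet a hard stop; the lips hold it down (2 mm play) only in the last 8 degrees; before that it comes up with the cap.
- cap: Red cap, 0.1 kg: skirt 67 mm across over the cell's top 22 mm. Origin: centre of skirt's lower edge, 72 mm up at the start; z up. Black knob 25 mm across, 26 to 52 mm above origin. Tab along +x, 12 wide, to 105 mm from the axis, 4 to 14 mm above origin. Turns with the cell (3 deg play) under 5 N at the tab, then a hard stop (keep under 20 N). Pads grip it with 8 to 16 N until 20 mm up.
- mat: Blue mat fixed to the bench, 150 x 150 x 4 mm. Origin: centre of its underside, on the bench.
- slide_box: Bystander: green slide box 100 x 85 x 33 mm, loose. Origin: centre of its underside.
- wash_bottle: Bystander: white bottle with a red cap, 60 mm across, 130 mm high, loose. Origin: centre of its underside.
- canister: Bystander: grey lens canister with a brass band 38 mm across, 50 mm high, loose. Origin: centre of its underside.
Mind the look-alikes: they are no part of the job. Several things have the shape of the cap; the one meant has the colours described above. There is more than one size of the mat; the job needs the larger.

How it is judged:
By the outcome, as a careful person would: the job done as asked, in the order asked, and still so for the second after the job is handed in, with the robot touching nothing.
It also fails if it takes over 67 s, if anything falls off the work surface, if the arm or the gripper's body presses on something with over 40 N, if the wrist force passes 120 N, or if a joint passes its speed limit or range.

## Working session

There is one attempt and no reset: what is moved stays moved. The work goes in short steps, Python scripts to look and compute and a tool call to move; the robot and the scene stay as the last step left them, time stands still between calls to the robot, and variables do not carry over. Pictures are saved under pics/ and viewed, at most 10 in all, crops included, and the job is handed in when it is done.

Besides the shell and the picture viewer there is one more tool, called after "Request:" in YAML: its name, and indented under it one key for each argument. move_arm: Moves the arm, as the interface text tells. Its arguments: {"type":"object","properties":{"plan":{"type":"array"},"grip":{"type":"number"}},"required":["plan"]}

```bash
mkdir -p pics; cat > h.py <<'E'
import numpy as np, cv2
from bench import ctrl
from scipy.spatial.transform import Rotation as R
def cam(n):
    c=ctrl.camera(n); return c
def att(c):
    a=np.array(c["attitude"],float)
    return a if a.shape==(3,3) else R.from_quat(a[[1,2,3,0]]).as_matrix()
def onz(c,u,v,z):
    d=att(c)@np.array([(u-c["cx"])/c["fx"],(v-c["cy"])/c["fy"],1]); o=np.array(c["origin"])
    return o+d*(z-o[2])/d[2]
def ray(c,u,v):
    d=att(c)@np.array([(u-c["cx"])/c["fx"],(v-c["cy"])/c["fy"],1]); return np.array(c["origin"]),d/np.linalg.norm(d)
def meet(r1,r2):
    A=np.array([r1[1],-r2[1]]).T; t=np.linalg.lstsq(A,r2[0]-r1[0],rcond=None)[0]
    p,q=r1[0]+t[0]*r1[1],r2[0]+t[1]*r2[1]; return (p+q)/2,np.linalg.norm(p-q)
def proj(c,p):
    x=att(c).T@(np.array(p)-np.array(c["origin"])); return np.array([c["fx"]*x[0]/x[2]+c["cx"],c["fy"]*x[1]/x[2]+c["cy"]])
def save(c,f): cv2.imwrite("pics/"+f,c["pixels"][:,:,::-1])
E
python3 - <<'E'
from h import *
for n in("scene","top"):
    c=cam(n); save(c,n+"0.png"); print(n,c["fx"],c["cx"],c["cy"],c["origin"],c["attitude"])
o=ctrl.get_obs(); print(o)
E
```

```text
scene 488.2383260353119 261.4558524658305 192.21008823526424 [ 1.31926029 -0.95112353  0.96043894] [-0.43063114  0.84260374  0.29268536 -0.1375174 ]
top 496.13146231060307 250.63351937392514 193.79847796725875 [ 0.49963443 -0.00149813  1.44545162] [ 0.0307204  -0.70527025  0.70797975 -0.02036661]
{'time_s': 0.1, 'q': array([ 9.98683863e-01,  1.81465294e-01,  1.60790084e+00, -4.95311778e-07,
        1.35378581e+00, -2.06333246e-01]), 'dq': array([ 0.00027146, -0.0011922 , -0.00278736,  0.00117422,  0.00129222,
       -0.00034708]), 'joint_efforts': array([ 5.36348434e-04, -4.45868003e+01, -3.52241135e+01, -3.01396676e-04,
        3.97844546e-03,  3.07893265e-05]), 'eef_pos': array([0.20536541, 0.53649367, 0.19427856]), 'eef_rot': array([-2.95628946e-04,  1.81871637e-01,  9.83321972e-01, -7.21425442e-04]), 'wrist_force': array([-0.05738983, -0.34776163, -0.41027079]), 'torque': array([-0.01065618,  0.01759235, -0.02872449]), 'grasp_force': 0.0, 'opening': 0.9989996243341775}
```

View pics/scene0.png

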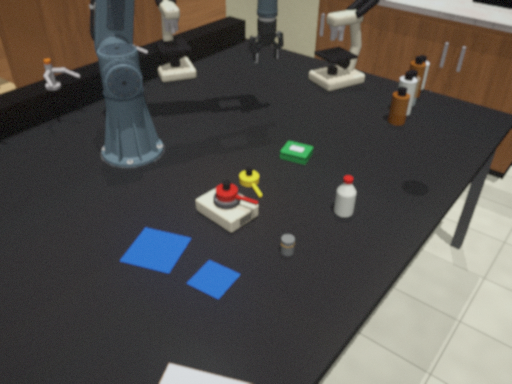

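View pics/top0.png

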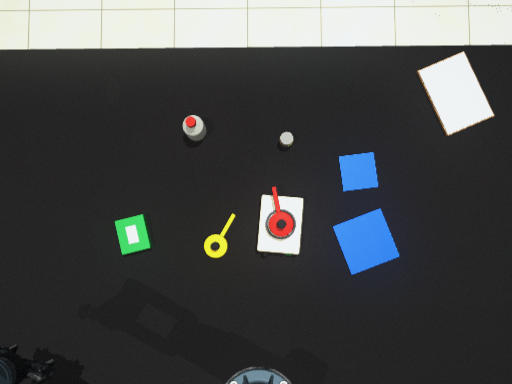

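The top view shows these candidates for the cap: the red cap on the lamp (281,224) with its tab tip at (275,188), a yellow look-alike (216,246), and the wash bottle's red lid (191,122). I choose the red one on the lamp. For the mat there are a large one (366,241) and a small one (359,172), and I choose the large one. In the scene view the cap is at (227,195), its tab points to (257,203), and the large mat is at (156,250).

```bash
cat > m.py <<'E'
from h import *
def red(c,box):
    h=cv2.cvtColor(c["pixels"],cv2.COLOR_RGB2HSV); m=((h[...,0]<8)|(h[...,0]>172))&(h[...,1]>150)&(h[...,2]>70)
    k=np.zeros(m.shape,np.uint8); x0,y0,x1,y1=box; k[y0:y1,x0:x1]=m[y0:y1,x0:x1]; return k
def blue(c):
    h=cv2.cvtColor(c["pixels"],cv2.COLOR_RGB2HSV); m=((h[...,0]>100)&(h[...,0]<125)&(h[...,1]>150)&(h[...,2]>90)).astype(np.uint8)
    return max(cv2.findContours(m,0,1)[0],key=cv2.contourArea)
E
python3 - <<'E'
from m import *
t=cam("top");s=cam("scene")
for n,c in(("top",t),("scene",s)):
    b=blue(c); r=cv2.minAreaRect(b); M=cv2.moments(b); u=M['m10']/M['m00'],M['m01']/M['m00']; print(n,"mat",u,onz(c,*u,.004),r[1])
    q=cv2.boxPoints(r); print([onz(c,*p,.004)[:2].round(3) for p in q])
pm=[ray(c,*[cv2.moments(blue(c))[k]/cv2.moments(blue(c))['m00'] for k in('m10','m01')]) for c in(t,s)]; print("mat meet",meet(*pm))
k=red(t,(255,180,310,245)); ys,xs=np.nonzero(k)
e=cv2.erode(k,np.ones((3,3))) 
# disc: rows where wide
d=ys>207; (cx,cy),r=cv2.minEnclosingCircle(np.c_[xs[d],ys[d]].astype(np.float32)); print("disc",cx,cy,r,onz(t,cx,cy,.098), len(xs))
sel=(ys<203); 
for a in sorted(set(ys[sel])): print(a,xs[ys==a].mean(),len(xs[ys==a]),onz(t,xs[ys==a].mean(),a,.086)[:2].round(4))
i=np.array(s["pixels"]); cv2.imwrite("pics/c.png",np.hstack([cv2.resize(s["pixels"][170:240,185:275,::-1],None,fx=4,fy=4,interpolation=2),cv2.resize(t["pixels"][180:250,245:335,::-1],None,fx=4,fy=4,interpolation=2)]))
k=red(s,(205,170,275,225)); ys,xs=np.nonzero(k); print(xs.min(),xs.max(),ys.min(),ys.max())
E
```

```text
top mat (365.8367499068207, 241.05460305628029) [ 0.46595892 -0.31232016  0.004     ] (53.28551483154297, 52.58745193481445)
[array([ 0.51 , -0.215]), array([ 0.565, -0.357]), array([ 0.422, -0.41 ]), array([ 0.368, -0.269])]
scene mat (155.78372609289616, 249.9147882513661) [ 0.47394676 -0.3161837   0.004     ] (63.301795959472656, 40.98851776123047)
[array([ 0.431, -0.411]), array([ 0.319, -0.282]), array([ 0.512, -0.215]), array([ 0.604, -0.346])]
mat meet (array([ 0.46685625, -0.31266627, -0.00259448]), np.float64(0.0029665133629355697))
disc 280.5 221.5 14.23034954071045 [ 0.52160233 -0.0626112   0.098     ] 527
186 274.0 3 [ 0.6193 -0.046 ]
187 273.5 4 [ 0.6165 -0.0447]
188 273.5 4 [ 0.6138 -0.0446]
189 274.0 5 [ 0.611 -0.046]
190 274.0 5 [ 0.6083 -0.046 ]
191 274.0 5 [ 0.6055 -0.046 ]
192 274.0 5 [ 0.6028 -0.0459]
193 274.5 4 [ 0.6    -0.0473]
194 275.0 5 [ 0.5972 -0.0486]
195 275.0 5 [ 0.5945 -0.0486]
196 275.0 5 [ 0.5917 -0.0486]
197 275.5 4 [ 0.589 -0.05 ]
198 275.5 4 [ 0.5862 -0.0499]
199 275.5 4 [ 0.5835 -0.0499]
200 275.5 4 [ 0.5807 -0.0499]
201 275.5 4 [ 0.578  -0.0499]
202 276.5 4 [ 0.5752 -0.0526]
216 257 184 203
```

View pics/c.png

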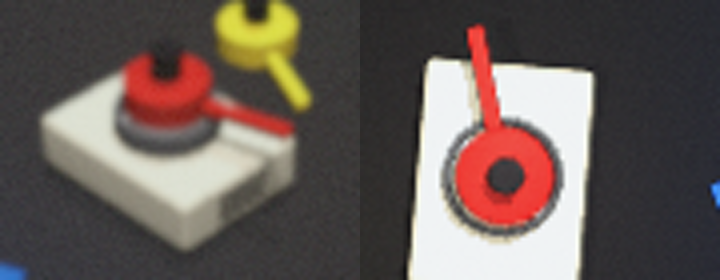

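The left crop is the scene view and the right is the top view. Both confirm a red cap with a black knob, seated in the collar on the cream lamp, with the yellow twin off to the side. Knob centre: top view about (281,224), scene view about (226,181).

```bash
python3 - <<'E'
from m import *
t=cam("top");s=cam("scene")
print("knob top",meet(ray(t,281.2,223.7),ray(s,226.3,181.5)))
k=red(t,(255,180,310,245)); d=cv2.morphologyEx(k,cv2.MORPH_OPEN,cv2.getStructuringElement(2,(9,9)))
c=max(cv2.findContours(d,0,1)[0],key=cv2.contourArea); (u,v),r=cv2.minEnclosingCircle(c); print("disc",u,v,r)
A=onz(t,u,v,.098); print(A, np.linalg.norm(onz(t,u+r+.5,v,.098)-A))
ks=red(s,(205,170,275,225)); ys,xs=np.nonzero(ks)
tip_s=(xs.max(),ys[xs==xs.max()].mean()); yt,xt=np.nonzero(k); tip_t=(xt[yt==yt.min()].mean(),yt.min()); print("tab tip",meet(ray(t,*tip_t),ray(s,*tip_s)),tip_s)
m=yt<203; P=np.array([onz(t,a,b,.086)[:2] for a,b in zip(xt[m],yt[m])]); 
p=P.mean(0); print("tab ang",np.degrees(np.arctan2(*(p-A[:2])[::-1])), np.degrees(np.arctan2(*np.linalg.svd(P-p)[2][0][::-1])))
E
```

```text
knob top (array([ 0.51717163, -0.06174579,  0.12220167]), np.float64(0.004816479391266439))
disc 281.0 216.0 7.071167945861816
[ 0.53649245 -0.06408001  0.098     ] 0.020512657640758707
tab tip (array([ 0.62100756, -0.04454899,  0.08696365]), np.float64(0.004623084578523402)) (np.int64(257), np.float64(201.5))
tab ang 14.916280921037494 -170.24327273289543
```

Request:
move_arm:
  plan: [1.5,-2.2,0,0,0,-0.2,7.8,-11.06,0,0,0,-1.03,7.8,-11.06,0,0,0,-1.03,7.8,-11.06,0,0,0,-1.03,7.8,-11.06,0,0,0,-1.03,7.8,-11.06,0,0,0,-1.03,7.8,-11.06,0,0,0,-1.03,7.8,-11.06,0,0,0,-1.03,7.8,-11.06,0,0,0,-1.03,7.8,-11.06,0,0,0,-1.03]
  grip: 0

```text
time_s: 1.55
eef_pos: [0.5668, 0.0243, 0.1952]
eef_rot: [0.0, 0.643, 0.766, 0.0]
wrist_force: [0.5, 0.8, 0.3]
opening: -0.001
grasp_force: 0.0
```

Request:
move_arm:
  plan: [0.5,-0.8,-0.6,0,0,0,0.5,-0.8,-1.6,0,0,0,0.5,-0.8,-2.2,0,0,0,0.5,-0.8,-2.5,0,0,0,0.5,-0.8,-2.5,0,0,0]

```text
time_s: 2.17
eef_pos: [0.5903, -0.0136, 0.0695]
eef_rot: [-0.001, 0.643, 0.766, -0.0]
wrist_force: [-0.4, -1.4, -0.3]
opening: -0.001
grasp_force: 0.0
```

```bash
python3 - <<'E'
from m import *
t=cam("top");save(t,"t1.png");s=cam("scene")
cv2.imwrite("pics/c1.png",np.hstack([cv2.resize(s["pixels"][150:230,195:285,::-1],None,fx=4,fy=4,interpolation=2),cv2.resize(t["pixels"][170:250,245:335,::-1],None,fx=4,fy=4,interpolation=2)]))
E
```

```text
(no output)
```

View pics/c1.png

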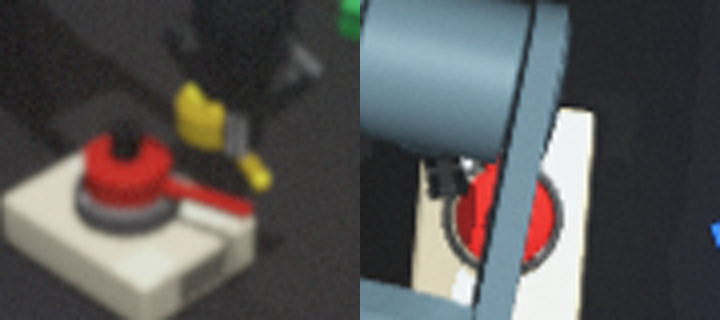

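The right half (top view) is mostly hidden by the arm, but the fingers show at crop (450,178). The left half shows them standing beside the tab on its counter-clockwise side, clear of it. I'll close in and push the first, surely free part of the turn.

```bash
cat > arc.py <<'E'
import numpy as np,sys
A=np.array([.516,-.063]); p=np.array([.597,-.0287])-A
def P(a): a=-np.radians(a); return np.array([[np.cos(a),-np.sin(a)],[np.sin(a),np.cos(a)]])@p
a0=float(sys.argv[1])
for a in map(float,sys.argv[2:]): print(a,((P(a)-P(a0))/.05).round(3),round(-np.radians(a-a0),3))
E
python3 arc.py 0 5 10 15 20 25 28
```

```text
5.0 [ 0.054 -0.144] -0.087
10.0 [ 0.095 -0.292] -0.175
15.0 [ 0.122 -0.443] -0.262
20.0 [ 0.137 -0.595] -0.349
25.0 [ 0.138 -0.749] -0.436
28.0 [ 0.132 -0.841] -0.489
```

Request:
move_arm:
  plan: [0.07,-0.15,-0.06,0,0,0,0.134,-0.302,-0.06,0,0,0,0.188,-0.446,-0.06,0,0,-0.087,0.229,-0.594,-0.06,0,0,-0.175,0.256,-0.745,-0.06,0,0,-0.262,0.271,-0.897,-0.06,0,0,-0.349,0.272,-1.051,-0.06,0,0,-0.436,0.266,-1.143,-0.06,0,0,-0.489,0.266,-1.143,-0.06,0,0,-0.489,0.266,-1.143,-0.06,0,0,-0.489]

```text
time_s: 3.52
eef_pos: [0.6043, -0.0712, 0.0673]
eef_rot: [0.0, 0.809, 0.588, 0.0]
wrist_force: [-0.0, 0.4, -0.6]
opening: 0.002
grasp_force: 0.0
```

```bash
python3 arc.py 28 30 32 34;python3 - <<'E'
from m import *
o=ctrl.get_obs();print(o["eef_pos"],o["wrist_force"],o["torque"])
s=cam("scene");k=red(s,(195,160,290,240)); ys,xs=np.nonzero(k);print(s["pixels"].shape,len(xs),xs.min(),xs.max(),ys.min(),ys.max(),[ (x,ys[xs==x].mean()) for x in range(xs.max()-6,xs.max()+1,3)])
print([onz(s,xs[ys==ys.max()].mean(),ys.max(),.08)])
E
```

```text
30.0 [-0.006 -0.061] -0.035
32.0 [-0.015 -0.122] -0.07
34.0 [-0.026 -0.182] -0.105
[ 0.6043067  -0.07116438  0.06731343] [-0.0485751   0.39188054 -0.6160376 ] [ 0.05980469 -0.01058369  0.00647781]
(384, 512, 3) 322 216 257 184 203 [(251, np.float64(200.5)), (254, np.float64(201.0)), (257, np.float64(201.5))]
[array([ 0.61822732, -0.04428792,  0.08      ])]
```

```bash
python3 - <<'E'
from m import *
t=cam("top");s=cam("scene")
cv2.imwrite("pics/c2.png",np.hstack([cv2.resize(s["pixels"][140:230,195:295,::-1],None,fx=4,fy=4,interpolation=2),cv2.resize(t["pixels"][160:250,235:335,::-1],None,fx=4,fy=4,interpolation=2)]))
E
```

```text
(no output)
```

View pics/c2.png

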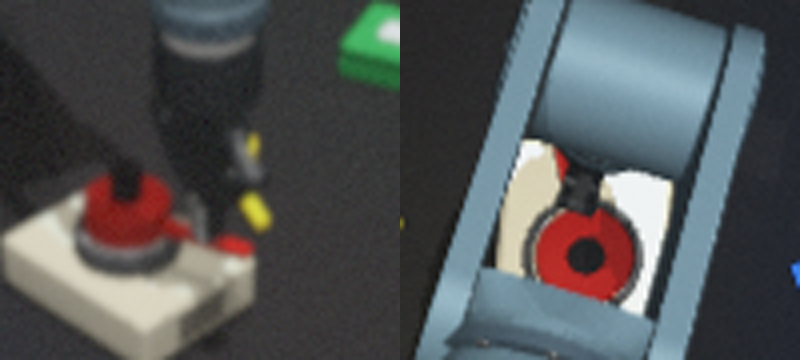

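```bash
python3 - <<'E'
from m import *
t=cam("top");s=cam("scene"); o=ctrl.get_obs(); p=np.array(o["eef_pos"])
for c,(x,y) in((s,(195,140)),(t,(235,160))):
  for q in (p,p+[0,0,.019],p+[0,0,.07],[.62,-.0445,.081],[.516,-.063,.124]): print(((proj(c,q)-[x,y])*4).round(),end=' ')
  print()
i=np.hstack([cv2.resize(s["pixels"][165:225,215:275,::-1],None,fx=6.6,fy=6.6,interpolation=cv2.INTER_CUBIC),cv2.resize(t["pixels"][180:240,250:310,::-1],None,fx=6.6,fy=6.6,interpolation=cv2.INTER_CUBIC)])
cv2.imwrite("pics/c3.png",np.clip(i.astype(float)*2.2,0,255))
E
```

```text
[205. 275.] [205. 255.] [205. 199.] [244. 252.] [120. 164.] 
[191. 128.] [192. 126.] [196. 120.] [154. 104.] [184. 254.] [ WARN:0@0.966] global loadsave.cpp:1063 imwrite_ Unsupported depth image for selected encoder is fallbacked to CV_8U.
```

View pics/c3.png

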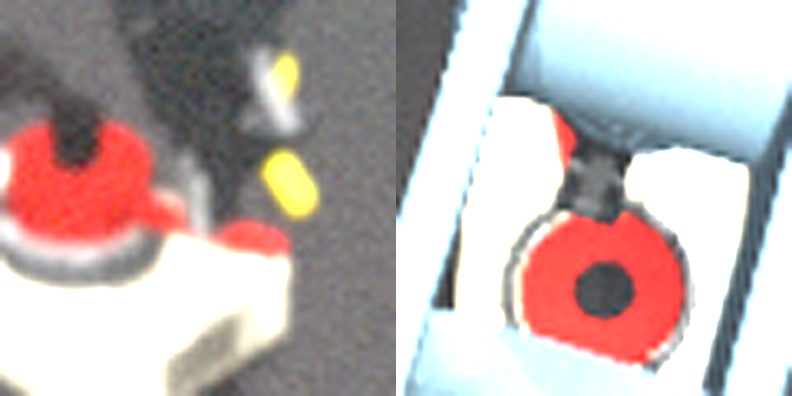

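```bash
python3 - <<'E'
from m import *
s=cam("scene")
for p in ([.5903,-.0136,.0695],[.5903,-.0136,.1]): print(((proj(s,p)-[195,150])*4).round())
o=ctrl.get_obs(); print(o["q"],o["joint_efforts"])
E
```

```text
[238. 190.]
[238. 157.]
[-3.11582773e-01  3.92022864e-01  1.61795646e+00  1.98210202e-05
  1.13159864e+00  1.91041508e-03] [-2.58622208e-02 -5.09894085e+01 -3.12055850e+01 -1.23119276e-03
  3.65677661e-04 -4.35982336e-03]
```

```bash
python3 - <<'E'
from m import *
s=cam("scene")
p=np.array([.2054,.5365,.1943]);
for q in (p,p+[0,0,.013],p+[.018,.047,.013],p-[.018,.047,-.013]): print(proj(s,q).round(1))
i=cv2.imread("pics/scene0.png")[0:90,225:315]; a=cv2.resize(i,None,fx=5,fy=5,interpolation=cv2.INTER_CUBIC)
cv2.imwrite("pics/c4.png",np.clip(a*1.8,0,255).astype(np.uint8))
E
```

```text
[264.8  71.9]
[264.9  68.8]
[275.5  66.5]
[254.   71.2]
```

View pics/c4.png

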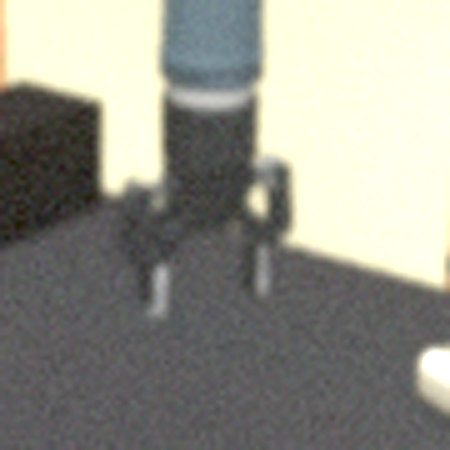

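The pictures show the light fingertips about 30 mm higher than the reported TCP, in c3, c1 and the start view (c4: tips at (256,63) and (277,59), expected rows 71 and 66). So the fingers passed over the tab without touching it, which is why the force stayed near zero. I'll go back over the tab and come down 30 mm deeper beside it.

Request:
move_arm:
  plan: [0,0,0.15,0,0,0,0,0.3,0.15,0,0,0.15,-0.1,0.8,0.15,0,0,0.33,-0.167,1.04,0.15,0,0,0.489,-0.167,1.04,0.1,0,0,0.489,-0.167,1.04,-0.1,0,0,0.489,-0.167,1.04,-0.3,0,0,0.489,-0.167,1.04,-0.45,0,0,0.489,-0.167,1.04,-0.5,0,0,0.489,-0.167,1.04,-0.5,0,0,0.489]

```text
time_s: 5.12
eef_pos: [0.5956, -0.0191, 0.0418]
eef_rot: [-0.0, 0.643, 0.766, -0.0]
wrist_force: [0.4, 0.0, 0.3]
opening: -0.002
grasp_force: 0.0
```

```bash
python3 - <<'E'
from m import *
t=cam("top");s=cam("scene");o=ctrl.get_obs();p=o["eef_pos"];print(p,o["wrist_force"])
print((proj(s,p)-[215,165])*6.6,(proj(s,p+[0,0,.03])-[215,165])*6.6)
i=np.hstack([cv2.resize(s["pixels"][165:225,215:275,::-1],None,fx=6.6,fy=6.6,interpolation=cv2.INTER_CUBIC),cv2.resize(t["pixels"][180:240,250:310,::-1],None,fx=6.6,fy=6.6,interpolation=cv2.INTER_CUBIC)])
cv2.imwrite("pics/c5.png",np.clip(i*1.6,0,255).astype(np.uint8))
E
```

```text
[ 0.59605834 -0.01905523  0.04237164] [-0.32380786  0.5909482  -0.00252835]
[262.42071843 271.04603412] [263.22120598 219.35616465]
```

View pics/c5.png

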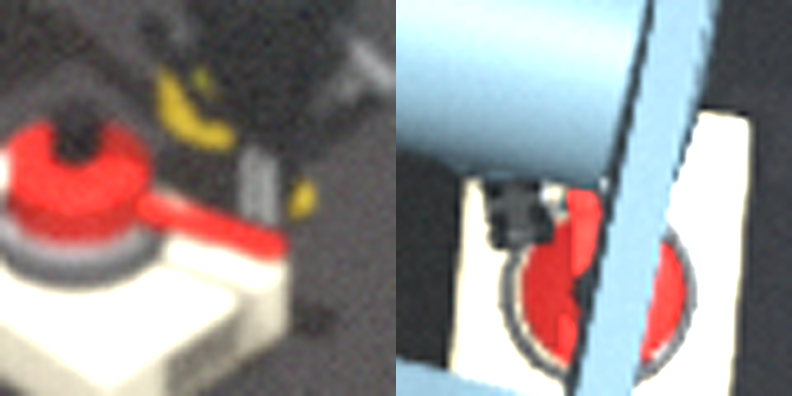

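The view now shows the fingertips at crop (258,225), behind and beside the tab, and partly hidden by it. So they do sit about 30 mm above the reported TCP. I'll go 7 mm lower and push.

Request:
move_arm:
  plan: [0,0,-0.08,0,0,0,0,0,-0.14,0,0,0,0.033,-0.19,-0.14,0,0,0,0.087,-0.334,-0.14,0,0,-0.087,0.128,-0.482,-0.14,0,0,-0.175,0.155,-0.633,-0.14,0,0,-0.262,0.155,-0.633,-0.14,0,0,-0.262]

```text
time_s: 6.1
eef_pos: [0.6037, -0.0516, 0.0352]
eef_rot: [0.0, 0.737, 0.676, 0.0]
wrist_force: [-0.1, 0.7, 1.1]
opening: -0.002
grasp_force: 0.0
```

```bash
python3 arc.py 15 20 25 30; python3 - <<'E'
from m import *
s=cam("scene");k=red(s,(195,160,290,240)); ys,xs=np.nonzero(k);print(xs.max(),ys[xs==xs.max()].mean(),ys.max(),xs[ys==ys.max()].mean())
u=xs.max(),ys[xs==xs.max()].mean(); q=onz(s,*u,.081); print(q,np.degrees(np.arctan2(q[1]+.063,q[0]-.516)))
E
```

```text
20.0 [ 0.015 -0.153] -0.087
25.0 [ 0.016 -0.306] -0.175
30.0 [ 0.004 -0.459] -0.262
251 206.0 207 249.5
[ 0.6177461  -0.06499028  0.081     ] -1.120636093776553
```

Request:
move_arm:
  plan: [0.015,-0.153,0,0,0,-0.087,0.016,-0.306,0,0,0,-0.175,0.004,-0.459,0,0,0,-0.262,0.004,-0.459,0,0,0,-0.262]

```text
time_s: 6.65
eef_pos: [0.6037, -0.0738, 0.0351]
eef_rot: [0.0, 0.819, 0.574, 0.0]
wrist_force: [-0.0, 0.8, -0.2]
opening: -0.001
grasp_force: 0.0
```

```bash
python3 arc.py 30 31.5 33 34.5 36; cat > st.py <<'E'
from m import *
o=ctrl.get_obs();print("F",o["wrist_force"].round(2),"T",o["torque"].round(2)," t",o["time_s"])
s=cam("scene");k=red(s,(150,160,290,260)); ys,xs=np.nonzero(k)
Q=np.array([onz(s,a,b,.084)[:2] for a,b in zip(xs,ys)])-[.516,-.063]; r=np.hypot(*Q.T); m=(r>.06)&(r<.12)
a=np.degrees(np.arctan2(Q[m,1],Q[m,0])); print("tab",np.median(a).round(1),m.sum(),"tip",a[r[m]>.09].mean().round(1) if (r[m]>.09).any() else None)
E
python3 st.py
```

```text
31.5 [-0.006 -0.046] -0.026
33.0 [-0.014 -0.091] -0.052
34.5 [-0.022 -0.136] -0.079
36.0 [-0.032 -0.181] -0.105
F [-0.01  0.82 -0.21] T [0.03 0.04 0.02]  t 6.65
tab -19.3 44 tip -18.6
```

```bash
for a in 30 32.5 35 37.5 40 42.5 45 47.5 50 52.5 55; do python3 arc.py $a $(echo "$a+1.25"|bc) $(echo "$a+2.5"|bc); done
```

```text
bash: bc: command not found
bash: bc: command not found
bash: bc: command not found
bash: bc: command not found
bash: bc: command not found
bash: bc: command not found
bash: bc: command not found
bash: bc: command not found
bash: bc: command not found
bash: bc: command not found
bash: bc: command not found
bash: bc: command not found
bash: bc: command not found
bash: bc: command not found
bash: bc: command not found
bash: bc: command not found
bash: bc: command not found
bash: bc: command not found
bash: bc: command not found
bash: bc: command not found
bash: bc: command not found
bash: bc: command not found
```

Request:
move_arm:
  plan: [-0.006,-0.046,0,0,0,-0.026,-0.01,-0.076,0,0,0,-0.044,-0.01,-0.076,0,0,0,-0.044]

```text
time_s: 7.08
eef_pos: [0.6032, -0.0774, 0.0351]
eef_rot: [0.0, 0.832, 0.556, 0.0]
wrist_force: [0.6, -0.2, 0.4]
opening: -0.001
grasp_force: 0.1
```

```bash
cat > tab.py <<'E'
import subprocess
a=32.5
while a<145:
    print(subprocess.run(["python3","arc.py",str(a),str(a+1.25),str(a+2.5)],capture_output=True,text=True).stdout.replace("\n"," | ")); a+=2.5
E
python3 tab.py
```

```text
33.75 [-0.007 -0.038] -0.022 | 35.0 [-0.014 -0.075] -0.044 | 
36.25 [-0.008 -0.037] -0.022 | 37.5 [-0.018 -0.075] -0.044 | 
38.75 [-0.01  -0.037] -0.022 | 40.0 [-0.021 -0.074] -0.044 | 
41.25 [-0.012 -0.037] -0.022 | 42.5 [-0.024 -0.073] -0.044 | 
43.75 [-0.013 -0.036] -0.022 | 45.0 [-0.027 -0.072] -0.044 | 
46.25 [-0.015 -0.035] -0.022 | 47.5 [-0.03 -0.07] -0.044 | 
48.75 [-0.016 -0.035] -0.022 | 50.0 [-0.033 -0.069] -0.044 | 
51.25 [-0.018 -0.034] -0.022 | 52.5 [-0.036 -0.068] -0.044 | 
53.75 [-0.019 -0.033] -0.022 | 55.0 [-0.039 -0.066] -0.044 | 
56.25 [-0.021 -0.032] -0.022 | 57.5 [-0.042 -0.064] -0.044 | 
58.75 [-0.022 -0.031] -0.022 | 60.0 [-0.045 -0.062] -0.044 | 
61.25 [-0.023 -0.03 ] -0.022 | 62.5 [-0.048 -0.06 ] -0.044 | 
63.75 [-0.025 -0.029] -0.022 | 65.0 [-0.05  -0.058] -0.044 | 
66.25 [-0.026 -0.028] -0.022 | 67.5 [-0.053 -0.056] -0.044 | 
68.75 [-0.027 -0.027] -0.022 | 70.0 [-0.055 -0.054] -0.044 | 
71.25 [-0.028 -0.026] -0.022 | 72.5 [-0.057 -0.051] -0.044 | 
73.75 [-0.029 -0.025] -0.022 | 75.0 [-0.059 -0.049] -0.044 | 
76.25 [-0.031 -0.023] -0.022 | 77.5 [-0.062 -0.0
[... 1021 characters left out ...]
118.75 [-0.038  0.003] -0.022 | 120.0 [-0.076  0.008] -0.044 | 
121.25 [-0.038  0.005] -0.022 | 122.5 [-0.076  0.011] -0.044 | 
123.75 [-0.038  0.007] -0.022 | 125.0 [-0.075  0.014] -0.044 | 
126.25 [-0.037  0.008] -0.022 | 127.5 [-0.075  0.018] -0.044 | 
128.75 [-0.037  0.01 ] -0.022 | 130.0 [-0.074  0.021] -0.044 | 
131.25 [-0.037  0.012] -0.022 | 132.5 [-0.073  0.024] -0.044 | 
133.75 [-0.036  0.013] -0.022 | 135.0 [-0.072  0.027] -0.044 | 
136.25 [-0.035  0.015] -0.022 | 137.5 [-0.07  0.03] -0.044 | 
138.75 [-0.035  0.016] -0.022 | 140.0 [-0.069  0.033] -0.044 | 
141.25 [-0.034  0.018] -0.022 | 142.5 [-0.068  0.036] -0.044 | 
143.75 [-0.033  0.019] -0.022 | 145.0 [-0.066  0.039] -0.044 |
```

Request:
move_arm:
  plan: [-0.009,-0.038,0,0,0,-0.022,-0.018,-0.075,0,0,0,-0.044,-0.018,-0.075,0,0,0,-0.044]

```text
time_s: 7.45
eef_pos: [0.6023, -0.0814, 0.0351]
eef_rot: [0.0, 0.844, 0.537, -0.0]
wrist_force: [0.1, -0.3, -0.2]
opening: -0.001
grasp_force: 0.1
```

Request:
move_arm:
  plan: [-0.008,-0.037,0,0,0,-0.022,-0.018,-0.075,0,0,0,-0.044]

```text
time_s: 7.7
eef_pos: [0.6014, -0.085, 0.0351]
eef_rot: [0.0, 0.856, 0.518, 0.0]
wrist_force: [1.0, 0.6, -0.5]
opening: -0.001
grasp_force: 0.3
```

```bash
python3 st.py
```

```text
F [ 1.03  0.63 -0.49] T [ 0.02 -0.11  0.04]  t 7.7
tab -25.9 45 tip -25.7
```

Request:
move_arm:
  plan: [-0.01,-0.037,0,0,0,-0.022,-0.021,-0.074,0,0,0,-0.044]

```text
time_s: 8.0
eef_pos: [0.6003, -0.0887, 0.0351]
eef_rot: [0.0, 0.867, 0.499, 0.0]
wrist_force: [1.1, -0.1, -0.0]
opening: 0.001
grasp_force: 0.3
```

Request:
move_arm:
  plan: [-0.012,-0.037,0,0,0,-0.022,-0.024,-0.073,0,0,0,-0.044]

```text
time_s: 8.25
eef_pos: [0.5991, -0.0924, 0.0351]
eef_rot: [0.0, 0.878, 0.48, 0.0]
wrist_force: [0.3, 0.3, 0.2]
opening: -0.003
grasp_force: 0.3
```

Request:
move_arm:
  plan: [-0.013,-0.036,0,0,0,-0.022,-0.027,-0.072,0,0,0,-0.044]

```text
time_s: 8.5
eef_pos: [0.5977, -0.0959, 0.0351]
eef_rot: [-0.0, 0.888, 0.46, -0.0]
wrist_force: [0.2, 0.5, 0.6]
opening: -0.004
grasp_force: 0.3
```

Request:
move_arm:
  plan: [-0.015,-0.035,0,0,0,-0.022,-0.03,-0.07,0,0,0,-0.044]

```text
time_s: 8.75
eef_pos: [0.5963, -0.0995, 0.0351]
eef_rot: [0.0, 0.898, 0.44, 0.0]
wrist_force: [0.1, -0.0, -0.4]
opening: 0.001
grasp_force: 0.3
```

Request:
move_arm:
  plan: [-0.016,-0.035,0,0,0,-0.022,-0.033,-0.069,0,0,0,-0.044]

```text
time_s: 9.0
eef_pos: [0.5946, -0.1029, 0.0351]
eef_rot: [-0.0, 0.907, 0.421, -0.0]
wrist_force: [0.3, 0.2, 0.3]
opening: -0.002
grasp_force: 0.3
```

Request:
move_arm:
  plan: [-0.018,-0.034,0,0,0,-0.022,-0.036,-0.068,0,0,0,-0.044]

```text
time_s: 9.25
eef_pos: [0.5928, -0.1063, 0.0351]
eef_rot: [-0.0, 0.916, 0.401, -0.0]
wrist_force: [0.5, 0.2, -0.1]
opening: -0.002
grasp_force: 0.3
```

```bash
python3 st.py
```

```text
F [ 0.54  0.18 -0.13] T [ 0.01 -0.09 -0.01]  t 9.25
tab -40.9 33 tip -40.6
```

Request:
move_arm:
  plan: [-0.019,-0.033,0,0,0,-0.022,-0.039,-0.066,0,0,0,-0.044]

```text
time_s: 9.55
eef_pos: [0.5908, -0.1096, 0.0351]
eef_rot: [-0.0, 0.925, 0.38, -0.0]
wrist_force: [0.5, 0.1, 0.1]
opening: 0.002
grasp_force: 0.3
```

Request:
move_arm:
  plan: [-0.021,-0.032,0,0,0,-0.022,-0.042,-0.064,0,0,0,-0.044]

```text
time_s: 9.8
eef_pos: [0.5887, -0.1128, 0.0351]
eef_rot: [-0.0, 0.933, 0.36, -0.0]
wrist_force: [1.2, 0.7, -0.5]
opening: 0.004
grasp_force: 0.2
```

Request:
move_arm:
  plan: [-0.022,-0.031,0,0,0,-0.022,-0.045,-0.062,0,0,0,-0.044]

```text
time_s: 10.05
eef_pos: [0.5865, -0.1159, 0.0351]
eef_rot: [-0.0, 0.941, 0.339, -0.0]
wrist_force: [0.5, -0.4, 0.0]
opening: 0.0
grasp_force: 0.2
```

Request:
move_arm:
  plan: [-0.023,-0.03,0,0,0,-0.022,-0.048,-0.06,0,0,0,-0.044]

```text
time_s: 10.3
eef_pos: [0.5841, -0.1189, 0.0351]
eef_rot: [0.0, 0.948, 0.319, 0.0]
wrist_force: [0.7, -0.2, 0.7]
opening: 0.001
grasp_force: 0.3
```

Request:
move_arm:
  plan: [-0.025,-0.029,0,0,0,-0.022,-0.05,-0.058,0,0,0,-0.044]

```text
time_s: 10.55
eef_pos: [0.5816, -0.1218, 0.0351]
eef_rot: [-0.0, 0.955, 0.298, -0.0]
wrist_force: [-0.2, -0.1, -0.3]
opening: -0.004
grasp_force: 0.2
```

Request:
move_arm:
  plan: [-0.026,-0.028,0,0,0,-0.022,-0.053,-0.056,0,0,0,-0.044]

```text
time_s: 10.8
eef_pos: [0.5789, -0.1246, 0.0351]
eef_rot: [0.0, 0.961, 0.277, -0.0]
wrist_force: [0.4, 0.5, 1.1]
opening: -0.0
grasp_force: 0.2
```

```bash
python3 st.py
```

```text
F [0.39 0.55 1.12] T [ 0.02 -0.09  0.03]  t 10.8
tab -55.6 15 tip -55.0
```

Request:
move_arm:
  plan: [-0.027,-0.027,0,0,0,-0.022,-0.055,-0.054,0,0,0,-0.044]

```text
time_s: 11.1
eef_pos: [0.5762, -0.1272, 0.0351]
eef_rot: [-0.0, 0.967, 0.255, -0.0]
wrist_force: [0.1, 0.6, -0.3]
opening: -0.001
grasp_force: 0.2
```

Request:
move_arm:
  plan: [-0.028,-0.026,0,0,0,-0.022,-0.057,-0.051,0,0,0,-0.044]

```text
time_s: 11.35
eef_pos: [0.5733, -0.1298, 0.0351]
eef_rot: [-0.0, 0.972, 0.234, -0.0]
wrist_force: [0.6, 0.7, 0.2]
opening: 0.002
grasp_force: 0.2
```

Request:
move_arm:
  plan: [-0.029,-0.025,0,0,0,-0.022,-0.059,-0.049,0,0,0,-0.044]

```text
time_s: 11.6
eef_pos: [0.5703, -0.1322, 0.0351]
eef_rot: [-0.0, 0.977, 0.213, -0.0]
wrist_force: [0.2, 0.3, -1.0]
opening: -0.006
grasp_force: 0.2
```

Request:
move_arm:
  plan: [-0.031,-0.023,0,0,0,-0.022,-0.062,-0.046,0,0,0,-0.044]

```text
time_s: 11.85
eef_pos: [0.5672, -0.1346, 0.0351]
eef_rot: [0.0, 0.982, 0.191, -0.0]
wrist_force: [0.5, -0.2, -0.2]
opening: -0.001
grasp_force: 0.2
```

Request:
move_arm:
  plan: [-0.032,-0.022,0,0,0,-0.022,-0.063,-0.043,0,0,0,-0.044]

```text
time_s: 12.1
eef_pos: [0.5641, -0.1367, 0.0351]
eef_rot: [0.0, 0.986, 0.169, 0.0]
wrist_force: [0.8, -0.5, 0.8]
opening: -0.005
grasp_force: 0.2
```

Request:
move_arm:
  plan: [-0.032,-0.021,0,0,0,-0.022,-0.065,-0.04,0,0,0,-0.044]

```text
time_s: 12.35
eef_pos: [0.5609, -0.1387, 0.0351]
eef_rot: [0.0, 0.989, 0.148, 0.0]
wrist_force: [0.4, 0.0, 0.7]
opening: 0.001
grasp_force: 0.2
```

```bash
python3 st.py
```

```text
F [0.43 0.02 0.74] T [ 0.05 -0.02  0.01]  t 12.35
tab -69.6 15 tip -69.5
```

Request:
move_arm:
  plan: [-0.033,-0.019,0,0,0,-0.022,-0.067,-0.037,0,0,0,-0.044]

```text
time_s: 12.65
eef_pos: [0.5575, -0.1405, 0.0351]
eef_rot: [-0.0, 0.992, 0.126, -0.0]
wrist_force: [-0.0, 0.5, 0.3]
opening: -0.001
grasp_force: 0.2
```

Request:
move_arm:
  plan: [-0.034,-0.018,0,0,0,-0.022,-0.069,-0.034,0,0,0,-0.044]

```text
time_s: 12.9
eef_pos: [0.5541, -0.1422, 0.0351]
eef_rot: [0.0, 0.995, 0.104, 0.0]
wrist_force: [0.6, -0.0, 1.0]
opening: -0.0
grasp_force: 0.2
```

Request:
move_arm:
  plan: [-0.035,-0.016,0,0,0,-0.022,-0.07,-0.031,0,0,0,-0.044]

```text
time_s: 13.15
eef_pos: [0.5505, -0.1438, 0.0351]
eef_rot: [-0.0, 0.997, 0.082, 0.0]
wrist_force: [0.3, 0.2, -0.4]
opening: -0.0
grasp_force: 0.2
```

Request:
move_arm:
  plan: [-0.036,-0.015,0,0,0,-0.022,-0.071,-0.028,0,0,0,-0.044]

```text
time_s: 13.4
eef_pos: [0.547, -0.1452, 0.0351]
eef_rot: [-0.0, 0.998, 0.06, -0.0]
wrist_force: [-0.4, 1.1, 0.6]
opening: 0.001
grasp_force: 0.2
```

Request:
move_arm:
  plan: [-0.036,-0.013,0,0,0,-0.022,-0.072,-0.025,0,0,0,-0.044]

```text
time_s: 13.65
eef_pos: [0.5434, -0.1464, 0.0351]
eef_rot: [0.0, 0.999, 0.038, 0.0]
wrist_force: [0.4, 0.1, 0.3]
opening: 0.001
grasp_force: 0.2
```

Request:
move_arm:
  plan: [-0.037,-0.011,0,0,0,-0.022,-0.074,-0.022,0,0,0,-0.044]

```text
time_s: 13.9
eef_pos: [0.5397, -0.1475, 0.0351]
eef_rot: [0.0, 1.0, 0.016, 0.0]
wrist_force: [0.4, 0.8, 0.4]
opening: 0.0
grasp_force: 0.2
```

```bash
python3 st.py
```

```text
F [0.37 0.76 0.37] T [ 0.02 -0.04 -0.  ]  t 13.9
tab -84.4 12 tip -84.2
```

Request:
move_arm:
  plan: [-0.045,-0.012,0,0,0,-0.026,-0.09,-0.022,0,0,0,-0.052]

```text
time_s: 14.2
eef_pos: [0.5352, -0.1486, 0.0351]
eef_rot: [-0.0, 1.0, -0.01, 0.0]
wrist_force: [0.2, -0.1, 0.4]
opening: 0.002
grasp_force: 0.3
```

Request:
move_arm:
  plan: [-0.045,-0.009,0,0,0,-0.026,-0.09,-0.017,0,0,0,-0.052]

```text
time_s: 14.45
eef_pos: [0.5307, -0.1495, 0.0351]
eef_rot: [0.0, 0.999, -0.036, 0.0]
wrist_force: [0.5, -0.2, -1.0]
opening: 0.005
grasp_force: 0.3
```

Request:
move_arm:
  plan: [-0.045,-0.007,0,0,0,-0.026,-0.091,-0.013,0,0,0,-0.052]

```text
time_s: 14.7
eef_pos: [0.5261, -0.1501, 0.0351]
eef_rot: [0.0, 0.998, -0.062, 0.0]
wrist_force: [0.9, 0.6, -0.8]
opening: 0.003
grasp_force: 0.3
```

Request:
move_arm:
  plan: [-0.046,-0.005,0,0,0,-0.026,-0.092,-0.009,0,0,0,-0.052]

```text
time_s: 14.95
eef_pos: [0.5215, -0.1506, 0.0351]
eef_rot: [0.0, 0.996, -0.088, 0.0]
wrist_force: [1.6, -0.5, -0.1]
opening: 0.004
grasp_force: 0.3
```

Request:
move_arm:
  plan: [-0.046,-0.002,0,0,0,-0.026,-0.092,-0.004,0,0,0,-0.052]

```text
time_s: 15.2
eef_pos: [0.5169, -0.1507, 0.0351]
eef_rot: [-0.0, 0.994, -0.114, 0.0]
wrist_force: [1.3, 0.6, 0.4]
opening: -0.003
grasp_force: 0.3
```

```bash
python3 st.py
```

```text
F [1.35 0.58 0.37] T [ 0.02 -0.12 -0.02]  t 15.2
tab -100.7 11 tip -100.4
```

Request:
move_arm:
  plan: [-0.046,0,0,0,0,-0.026,-0.092,0.001,0,0,0,-0.052]

```text
time_s: 15.5
eef_pos: [0.5123, -0.1507, 0.0351]
eef_rot: [0.0, 0.99, -0.139, 0.0]
wrist_force: [0.3, 0.3, -0.8]
opening: 0.0
grasp_force: 0.3
```

Request:
move_arm:
  plan: [-0.046,0.002,0,0,0,-0.026,-0.092,0.005,0,0,0,-0.052]

```text
time_s: 15.75
eef_pos: [0.5077, -0.1504, 0.0351]
eef_rot: [0.0, 0.986, -0.165, -0.0]
wrist_force: [0.4, 0.3, -0.1]
opening: 0.001
grasp_force: 0.3
```

Request:
move_arm:
  plan: [-0.046,0.005,0,0,0,-0.026,-0.092,0.01,0,0,0,-0.052]

```text
time_s: 16.0
eef_pos: [0.5032, -0.1499, 0.0351]
eef_rot: [-0.0, 0.982, -0.191, 0.0]
wrist_force: [0.8, 0.3, 0.5]
opening: 0.0
grasp_force: 0.6
```

Request:
move_arm:
  plan: [-0.046,0.007,0,0,0,-0.026,-0.091,0.014,0,0,0,-0.052]

```text
time_s: 16.25
eef_pos: [0.4987, -0.1493, 0.0351]
eef_rot: [0.0, 0.976, -0.216, 0.0]
wrist_force: [1.3, 0.0, -1.0]
opening: 0.002
grasp_force: 0.4
```

```bash
python3 st.py
```

```text
F [ 1.26  0.03 -1.02] T [-0.03 -0.15 -0.02]  t 16.25
tab -112.2 17 tip -112.7
```

Request:
move_arm:
  plan: [-0.045,0.009,0,0,0,-0.026,-0.09,0.019,0,0,0,-0.052]

```text
time_s: 16.55
eef_pos: [0.4952, -0.1488, 0.0355]
eef_rot: [0.0, 0.97, -0.242, 0.001]
wrist_force: [5.8, -1.0, -0.0]
opening: 0.0
grasp_force: 2.3
```

Request:
move_arm:
  plan: [-0.012,0.003,0,0,0,-0.007,-0.018,0.004,0,0,0,-0.01,-0.018,0.004,0,0,0,-0.01]

```text
time_s: 16.92
eef_pos: [0.4941, -0.1484, 0.0355]
eef_rot: [0.0, 0.969, -0.246, 0.001]
wrist_force: [5.2, 0.0, 0.2]
opening: 0.001
grasp_force: 2.5
```

```bash
python3 st.py
```

```text
F [5.21 0.03 0.19] T [-0.09 -0.88 -0.02]  t 16.925
tab -115.2 18 tip -115.5
```

Request:
move_arm:
  plan: [-0.022,0.006,0,0,0,-0.013,-0.04,0.011,0,0,0,-0.023,-0.04,0.011,0,0,0,-0.023]

```text
time_s: 17.35
eef_pos: [0.493, -0.1483, 0.0358]
eef_rot: [0.0, 0.966, -0.257, 0.002]
wrist_force: [7.3, -1.2, -1.8]
opening: -0.001
grasp_force: 3.6
```

```bash
python3 st.py
```

```text
F [ 7.27 -1.2  -1.79] T [-0.14 -1.23 -0.04]  t 17.35
tab -115.9 18 tip -116.7
```

Request:
move_arm:
  plan: [-0.016,0.004,0,0,0,0,-0.03,0.008,0,0,0,0,-0.03,0.008,0,0,0,0]

```text
time_s: 17.77
eef_pos: [0.4921, -0.1479, 0.036]
eef_rot: [0.0, 0.966, -0.257, 0.002]
wrist_force: [9.4, -0.6, -1.7]
opening: 0.002
grasp_force: 4.2
```

```bash
python3 st.py
```

```text
F [ 9.42 -0.62 -1.66] T [-0.12 -1.56  0.03]  t 17.775
tab -115.8 15 tip -116.2
```

The tab has stopped at about -116° (126° turned in all), while the force climbs steadily to 9.4 N. That is the stop. I'll back off and go above the knob.

Request:
move_arm:
  plan: [0.15,-0.04,0,0,0,0,0.3,-0.08,0,0,0,0,0.3,-0.08,0.6,0,0,0,0.3,-0.08,1.6,0,0,0,0.4,0.4,2.4,0,0,0,0.53,1.2,2.4,0,0,0,0.53,1.68,2.4,0,0,0,0.53,1.68,2.4,0,0,0,0.53,1.68,2.4,0,0,0]

```text
time_s: 18.95
eef_pos: [0.516, -0.0636, 0.1547]
eef_rot: [0.0, 0.967, -0.257, -0.001]
wrist_force: [-0.4, -0.6, 0.9]
opening: 0.002
grasp_force: 0.0
```

```bash
python3 st.py; python3 - <<'E'
from h import *
print(ctrl.get_obs()["q"].round(2))
E
```

```text
F [-0.44 -0.64  0.92] T [-0.06 -0.03 -0.04]  t 18.95
tab -115.5 50 tip -115.8
[-0.35  0.1   1.78 -0.    1.26  1.74]
```

Request:
move_arm:
  plan: [0,0,0,0,0,0,0,0,0,0,0,0,0,0,-0.5,0,0,0,0,0,-1.0,0,0,0,0,0,-1.3,0,0,0,0,0,-1.4,0,0,0,0,0,-1.5,0,0,0,0,0,-1.5,0,0,0]
  grip: 60

```text
time_s: 20.0
eef_pos: [0.5166, -0.0632, 0.0804]
eef_rot: [0.0, 0.966, -0.257, 0.0]
wrist_force: [0.2, 1.5, -0.2]
opening: 0.702
grasp_force: 0.0
```

```bash
python3 - <<'E'
from m import *
s=cam("scene");t=cam("top");o=ctrl.get_obs();print(o["opening"],o["wrist_force"])
i=np.hstack([cv2.resize(s["pixels"][155:225,190:260,::-1],None,fx=5.6,fy=5.6,interpolation=cv2.INTER_CUBIC),cv2.resize(t["pixels"][190:260,245:315,::-1],None,fx=5.6,fy=5.6,interpolation=cv2.INTER_CUBIC)])
cv2.imwrite("pics/c6.png",np.clip(i*1.7,0,255).astype(np.uint8))
E
```

```text
0.7025515920666116 [ 0.29824679 -0.05418735  0.41515494]
```

View pics/c6.png

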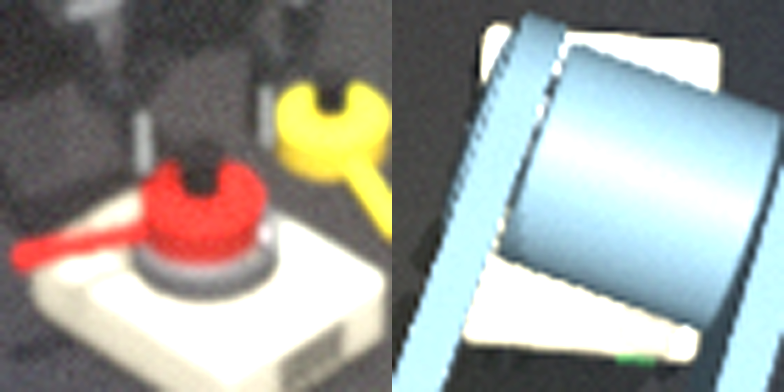

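The left crop shows the open fingertips at (143,170) and (265,143), straddling the black knob, whose top is at (200,150). They are centred to about 2 mm, with the tips at about knob-top height. I'll go 12 mm deeper and then close.

Request:
move_arm:
  plan: [0,0,-0.12,0,0,0,0,0,-0.24,0,0,0,0,0,-0.24,0,0,0]

```text
time_s: 20.48
eef_pos: [0.5156, -0.0629, 0.0673]
eef_rot: [-0.0, 0.966, -0.257, -0.001]
wrist_force: [-0.1, -0.4, -0.6]
opening: 0.704
grasp_force: 0.0
```

Request:
move_arm:
  plan: [0,0,0,0,0,0,0,0,0,0,0,0,0,0,0,0,0,0,0,0,0,0,0,0,0,0,0,0,0,0,0,0,0,0,0,0,0,0,0,0,0,0]
  grip: 0

```text
time_s: 21.35
eef_pos: [0.5164, -0.0634, 0.0684]
eef_rot: [0.0, 0.966, -0.257, 0.0]
wrist_force: [-3.5, -1.8, 5.4]
opening: 0.27
grasp_force: 59.0
```

Request:
move_arm:
  plan: [0,0,0.06,0,0,0,0,0,0.12,0,0,0,0,0,0.18,0,0,0,0,0,0.24,0,0,0,0,0,0.32,0,0,0,0,0,0.4,0,0,0,0,0,0.5,0,0,0,0,0,0.7,0,0,0,0,0,1.0,0,0,0,0,0,1.2,0,0,0]

```text
time_s: 22.6
eef_pos: [0.5174, -0.0635, 0.1303]
eef_rot: [0.0, 0.966, -0.257, 0.001]
wrist_force: [1.2, 0.7, -1.6]
opening: 0.267
grasp_force: 61.6
```

```bash
python3 - <<'E'
from m import *
s=cam("scene");o=ctrl.get_obs();print(o["opening"],o["wrist_force"],o["eef_pos"])
i=cv2.resize(s["pixels"][140:230,185:275,::-1],None,fx=5,fy=5,interpolation=cv2.INTER_CUBIC)
cv2.imwrite("pics/c7.png",np.clip(i*1.7,0,255).astype(np.uint8))
E
```

```text
0.26808966990668714 [0.37627151 0.65563644 0.14146863] [ 0.51792695 -0.06369725  0.13126466]
```

View pics/c7.png

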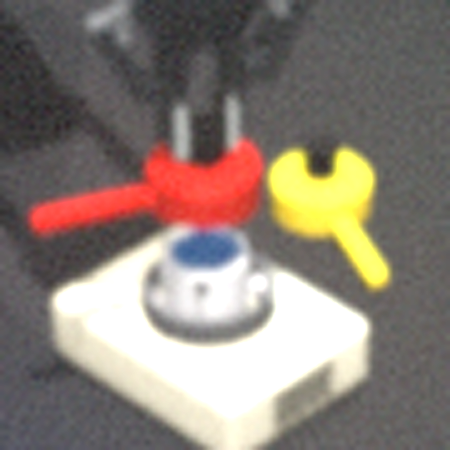

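The view shows the cap held level at (205,180), with the blue-topped cell still in the collar at (207,245). I'll carry the cap to the mat.

Request:
move_arm:
  plan: [-0.1,-0.5,0,0,0,0,-0.3,-1.4,0,0,0,0,-0.5,-2.4,0,0,0,0,-0.7,-3.4,0,0,0,0,-0.88,-4.4,0,0,0,0,-1.0,-4.98,0,0,0,0,-1.0,-4.98,-0.5,0,0,0,-1.0,-4.98,-1.2,0,0,0,-1.0,-4.98,-1.5,0,0,0,-1.0,-4.98,-1.5,0,0,0]

```text
time_s: 23.9
eef_pos: [0.4657, -0.3114, 0.0522]
eef_rot: [-0.001, 0.967, -0.257, -0.001]
wrist_force: [0.4, -0.6, -1.0]
opening: 0.263
grasp_force: 61.6
```

```bash
python3 - <<'E'
from m import *
s=cam("scene");o=ctrl.get_obs();print(o["opening"],o["wrist_force"],o["eef_pos"],o["eef_rot"])
k=red(s,(60,150,260,330));ys,xs=np.nonzero(k);print(len(xs),xs.min(),xs.max(),ys.min(),ys.max())
# skirt: dense part
d=cv2.distanceTransform(k,cv2.DIST_L2,5);_,mx,_,l=cv2.minMaxLoc(d);print(mx,l)
for z in (.055,.068,.081): print(z,proj(s,[.4665,-.3125,z]))
E
```

```text
0.26798037973195893 [-0.83282788 -0.29054571 -0.87652608] [ 0.46652463 -0.31215217  0.05345635] [-1.41154472e-05  9.66526737e-01 -2.56565909e-01 -2.44509849e-05]
494 114 165 222 243
7.0 (151, 235)
0.055 [152.97219923 234.5726014 ]
0.068 [152.45099701 231.02949968]
0.081 [151.92383575 227.44588865]
```

Request:
move_arm:
  plan: [0,0,-0.3,0,0,0,0,0,-0.6,0,0,0,0,0,-0.8,0,0,0,0,0,-0.9,0,0,0,0,0,-0.95,0,0,0,0,0,-0.98,0,0,0,0,0,-1.0,0,0,0,0,0,-1.02,0,0,0,0,0,-1.03,0,0,0,0,0,-1.03,0,0,0]

```text
time_s: 25.2
eef_pos: [0.4663, -0.3121, 0.0016]
eef_rot: [0.0, 0.966, -0.257, 0.0]
wrist_force: [0.5, 0.2, -0.9]
opening: 0.268
grasp_force: 61.6
```

Request:
move_arm:
  plan: [0,0,-0.01,0,0,0,0,0,-0.02,0,0,0,0,0,-0.03,0,0,0,0,0,-0.03,0,0,0]

```text
time_s: 25.7
eef_pos: [0.4664, -0.3123, 0.0005]
eef_rot: [0.0, 0.967, -0.257, 0.0]
wrist_force: [-1.6, 1.2, 5.3]
opening: 0.266
grasp_force: 62.3
```

Contact at 5 N. I'll release and go straight up.

Request:
move_arm:
  plan: [0,0,0,0,0,0,0,0,0,0,0,0,0,0,0,0,0,0,0,0,0,0,0,0,0,0,0.2,0,0,0,0,0,0.6,0,0,0,0,0,1.3,0,0,0,0,0,2.2,0,0,0,0,0,3.0,0,0,0,0,0,3.0,0,0,0]
  grip: 60

```text
time_s: 26.95
eef_pos: [0.4685, -0.3143, 0.1551]
eef_rot: [0.002, 0.967, -0.257, 0.004]
wrist_force: [0.9, 0.4, 0.5]
opening: 0.704
grasp_force: 0.0
```

```bash
python3 - <<'E'
from m import *
s=cam("scene");o=ctrl.get_obs();print(o["opening"],o["wrist_force"],o["eef_pos"])
k=red(s,(60,150,260,330));ys,xs=np.nonzero(k);print(len(xs),xs.min(),xs.max(),ys.min(),ys.max())
d=cv2.distanceTransform(k,cv2.DIST_L2,5);_,mx,_,l=cv2.minMaxLoc(d);print(mx,l)
for z in (.004,.015,.03): print(z,proj(s,[.4665,-.3125,z]))
h=cv2.cvtColor(s["pixels"],cv2.COLOR_RGB2HSV)[170:220,205:250]; m=(h[...,0]>95)&(h[...,0]<125)&(h[...,1]>100); y,x=np.nonzero(m); print("cell top",m.sum(),x.mean()+205,y.mean()+170,proj(s,[.5165,-.063,.094]))
E
```

```text
0.6989534488023382 [-0.00767664  0.43902945 -0.764464  ] [ 0.46732808 -0.31310445  0.15258359]
408 117 165 237 258
6.393799781799316 (150, 248)
0.004 [154.96125485 248.09408357]
0.015 [154.53957619 245.2275371 ]
0.03 [153.95812973 241.27489853]
cell top 59 225.89830508474577 189.47457627118644 [225.2662354  189.25603707]
```

```bash
python3 -c "
from bench import ctrl
print(ctrl.hand_in())"
```

```text
the job is handed in; nothing more can be done
None
```

The job is handed in: I turned the cap clockwise about 126° to the stop (9.4 N measured there), lifted it off with the filter cell left in the lamp, and set it upright on the middle of the large blue mat, touching none of the bystanders, by about 27 s.

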